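Ease the ratchet press's weighted ram down onto a lock cylinder

ROBOT

A 7-joint arm with a two-finger parallel gripper is mounted at the origin on a cart in front of the work surface, level with it; the furniture and walls round the work are solid. World frame = base frame: x ahead of the robot, y to its left, z up, the work surface at z = 0. Lengths are in m, angles in rad, forces in N, time in s.
With the tool pointing down it reaches from about 0.425 to 0.825 m from the base axis. Payload 3.6 kg.
Tool frame: the origin (TCP) lies at the very end of the fingers, on their centre line; the grasp point (between the pads) lies 19 mm behind it; z points along the fingers, y is the direction in which the jaws open and shut (so a half turn about z gives the same grasp; the last joint's range is limited). The gripper opens to 85 mm and grips with 20 to 120 N. Pads are 22 mm wide; open, the fingers measure 114 mm over their backs; the gripper's body (76 mm by 85 mm) begins 54 mm behind the grasp point. The pads swing forward as they close: fully open they stand 13 mm farther back than shut.
Start: joints at [1.276, 0.615, -0.013, 1.423, 0.008, 1.103, -0.04], TCP at [0.172, -0.627, 0.231] pointing down, gripper open.
Joint ranges: [-3.12, 3.12], [-0.3, 2.06], [-1.34, 1.32], [0.26, 2.42], [-1.36, 4.5], [0.01, 1.98], [-2.84, 2.84]. Speed limits (rad/s): [2.79, 2.79, 3.14, 3.14, 3.14, 3.14, 3.14].

INTERFACE

Orientations are given as a unit quaternion [x, y, z, w].
In Python, from workcell import * gives the robot as it stands.
- The arm moves only by the tool move_arm, never from a script. Its argument "commands" is a list that holds one entry, the list of rows, each a list of 5 numbers: the shift along the tool's x, y, z in cm, then the turn about the tool's z in rad, then the closure, from -1 (fully open) to 1 (shut). In form: [[[dx, dy, dz, twist, claw], ...]]. A call has 1 to 12 rows; each row is the pose to reach, as a shift and turn from the pose commanded when the call began, along the tool's axes at that moment; what a row does not reach only later rows make up. A row lasts 1/8 s, in which the tool goes at most 62.5 mm and 10.7 degrees, less where a joint would pass 70% of its speed; a pose out of reach is approached as far as the arm can. A call with a gripper value outside its range is refused whole. The fingers move at their own pace and stop on an object; the grip force is fixed at half the most. Time passes only in rows, so rows that repeat a pose let the fingers close. It gives the time, the measured TCP pose, the force and the opening at its end, in the units of the state.
- sense(): the state, without advancing time (a new reading comes with each control period).
- capture(name): name is "side" or "top"; returns (picture, depth): 420x560x3 uint8, blue, green, red; 420x560 float32, m along the optical axis (not along the pixel's ray), 0 where there is no reading.
- get_calibration(name): a dict with "camera_matrix" (3x3 intrinsics, pixels), "rvec" (rotation vector, rad) and "tvec" (3), from world to camera coordinates, as OpenCV has them. Camera axes: x right, y down, z forward; pixel columns grow to the right and rows downward; lengths in m; the calibration is good to about 2 mm. A picture is of the moment at which its call begins. get_calibration takes no time and is no camera call.
- sign_off(): hands the job in, once; it reports no verdict.
Trained networks look in the newest picture that a camera, given by its name, has taken for a name from the list of things; names that differ only in an ending like _2 or _b are one class to them, and where a whole thing is asked for, a point or a joint stands for the part that bears it (a point fixed in the world has none). Each returns a list of dicts, best first, with "conf" (0 to 1); they miss things now and then, are a little off and sometimes report something else, mostly with a low value. They report only what shows in the picture. A call takes as long as a camera call. They do not tell look-alikes from the thing itself.
- spot_in(camera, target): "box" ([left, top, width, height] as shares, 0 to 1, of the picture: columns of its width, rows of its height, round what is visible of it).
The state is a dict: "time_s": time; "qpos": joint angles; "qvel": joint speeds; "joint_torque": joint torques, N m; "ee_pos": TCP position; "tcp_rot": TCP orientation; "contact_force": force on the tool from outside, world axes, zero at the start; "torque": the same for the moment, N m; "gripper_width": finger opening in m.
Only numpy, scipy, OpenCV 4.12 (cv2) and the standard library are available. Lean on these libraries where they do the work, as an engineer would, in place of code of your own. Each camera call takes 0.05 s, during which the arm holds its last target. There are 200 camera calls.

TASK

The heavy ram of the bench press hangs on its ratchet above the brass lock cylinder: let it down so that its whole weight rests on the cylinder and keeps it seated. Throw the red-balled pawl lever fully forward (towards the ram), turn the crank a touch the way that raises the ram (sleeve pressed down) so that the loaded pawl comes free and jumps out of the teeth, then let the crank come back slowly under the load, up and over to the front, until you feel the ram land, and let go of it. Do not let the ram run, strike or be pressed hard onto the soft brass, and leave the other things on the table alone.

Things in the scene. Friction and masses are not known exactly. Their poses are not given: they have to be found in the camera images.
- press: Bench press fixed to the table: dark blue-green cast C-frame, base plate 150 x 104 x 18 mm, 280 mm tall. Origin: underside of the base, near its middle. z up; -x points out of the open throat (front, ram side), +x to the column at the back; -y is the side with ratchet wheel, pawl and crank.
- shaft (a point): Point on the axis of the horizontal shaft (parallel to the press's y) in the plane in which the middle of the crank's sleeve travels; at (12, -118, 215) mm in the press's frame. The crank arm (75 mm) starts pointing back (+x), 86 to 115 degrees from straight up; lowering the ram takes it up over the top and down at the front (-x) side, 2.4 to 3.7 rad in all.
- crank_grip (a point): Middle of the crank's round wooden sleeve, 24 mm thick, 86 mm long, parallel to the press's y, turning freely on its pin. It moves on a circle of 75 mm radius round shaft. The crank arm is 53 mm away on the press side (+y); the sleeve ends 43 mm beyond on the other. Once the pawl is out the ram's weight pulls it along its path with about 4 to 10 N.
- ratchet (a joint): Turn of shaft, toothed wheel and crank from the start, rad: positive lowers the ram (18 mm per rad), negative raises it. Stops at -0.6 and 4.6. The steel wheel (72 mm across, 16 hooked teeth) sits on the shaft between frame and crank.
- ram (a joint): Travel of the ram, m: 0 at the start height, positive down. A 30 mm square steel rack with a dark round block (58 mm), 2 to 3.5 kg. The flat nose (30 mm) screwed into its end is 127 to 139 mm above the press's underside at the start; how far it is screwed out is not measured. Once landed, force put on the crank presses the work about four times as hard.
- lever_knob (a point): Centre of the red ball (20 mm) on top of the pawl lever, which is 55 mm long and swings in the press's x-z plane about a pin at (52, -41, 265) mm in the press's frame. Nothing stands over it.
- pawl_lever (a joint): Pawl lever, rad: 0 leans back (+x) by 20 degrees, pawl sprung into the teeth; 0.70 leans forward (-x, towards the ram) by 20 degrees, pawl sprung out. Stops at both ends; stays where put; takes about 3 N at the ball.
- pawl_nose (a point): Tip of the brass pawl hanging from the lever's pin. In the press's frame its x is about 42 mm in the teeth and over 50 mm when out (tooth tips reach 48 mm). The loaded tooth hooks it: with the lever forward it stays in until the crank is turned some 0.03 to 0.09 rad (2 to 7 mm at the sleeve) in the raising direction, then jumps out and stays out.
- anvil: Round steel screw anvil on the base under the ram, fixed for this job, 54 mm across; its height differs from job to job by up to 10 mm. Origin on its axis, 14 mm below the floor of a 6 mm deep seat.
- lock_cylinder: Brass lock cylinder, 35 mm across, 33 mm tall, standing upright in the anvil's seat (about 1.5 mm play all round) under the ram. Origin: centre of its underside; top face 33 mm above. Soft: marred by a blow or by heavy pressing.
- pin_tray: green shallow tray, 65 x 110 x 12 mm, bystander, origin under its middle
- spare_cylinder: grey lock cylinder, 35 mm across, 34 mm tall, standing on the table, bystander, origin under its middle
- key_carton: small carton, 75 x 55 x 22 mm, lying flat, bystander, origin under its middle
- blue_bottle: blue squeeze bottle with red spout, 64 mm across, 210 mm tall, bystander, origin under its middle
- padlock: brass padlock standing on its base, 19 x 42 x 65 mm, bystander, origin under its middle
- note_pad: block of yellow notes, 77 x 76 x 18 mm, bystander, origin under its middle
- marker: red and white marker, 135 mm long, 16 mm thick, lying, bystander, origin under its middle
Not all that is in view belongs to the job. What is shaped like the lock_cylinder but black or turquoise is not meant.

How it is judged:
By the outcome, as a careful person would: the job done as asked, in the order asked, and still so for the second after the job is handed in, with the robot touching nothing.
It also fails if it takes over 72 s, if anything falls off the work surface, if the arm or the gripper's body presses on something with over 40 N, if the wrist force passes 120 N, or if a joint passes its speed limit or range.

## Working session

There is one attempt and no reset: what is moved stays moved. The work goes in short steps, Python scripts to look and compute and a tool call to move; the robot and the scene stay as the last step left them, time stands still between calls to the robot, and variables do not carry over. Pictures are saved under pics/ and viewed, about 8 in all and at most 12, crops included, and the job is handed in when it is done.

Besides the shell and the picture viewer there is one more tool, called as name(argument=value, ...), one argument or row to a line, values as JSON. move_arm: Moves the arm, as the interface text tells. Its arguments: {"type":"object","properties":{"commands":{"type":"array","items":{"type":"array","items":{"type":"array","items":{"type":"number"}}}}},"required":["commands"]}

```bash
mkdir -p pics; ls; cat > h.py <<'E'
from workcell import *
import numpy as np, cv2
from scipy.spatial.transform import Rotation as R
def cal(n):
    c=get_calibration(n); return np.array(c["camera_matrix"]),cv2.Rodrigues(np.array(c["rvec"],float))[0],np.array(c["tvec"],float).ravel()
def cloud(n,d):
    K,Rm,t=cal(n); v,u=np.mgrid[0:420,0:560]
    p=np.stack([(u-K[0,2])/K[0,0]*d,(v-K[1,2])/K[1,1]*d,d],-1)
    return (p-t)@Rm
def proj(n,P):
    K,Rm,t=cal(n); q=(np.atleast_2d(P)@Rm.T+t)@K.T; return q[:,:2]/q[:,2:]
E
python3 - <<'E'
from h import *
s=sense(); print({k:np.round(v,3).tolist() for k,v in s.items()})
for n in("side","top"):
    im,d=capture(n); cv2.imwrite(f"pics/{n}0.png",im); np.savez(f"{n}0.npz",im=im,d=d)
    K,Rm,t=cal(n); print(n,np.round(-Rm.T@t,3),K[0,0],np.round(Rm[2],2))
    for T in("press","lever_knob","crank_grip","anvil","lock_cylinder","pawl_nose","ram"):
        for r in spot_in(n,T)[:2]:
            b=r["box"]; print(T,round(r["conf"],2),np.round([b[0]*560,b[1]*420,b[2]*560,b[3]*420]))
E
```

```text
pics
{'time_s': 0.0, 'qpos': [1.276, 0.616, -0.013, 1.425, 0.008, 1.103, -0.04], 'qvel': [0.0, -0.0, 0.001, -0.001, -0.001, -0.001, 0.001], 'joint_torque': [-0.001, -46.922, 0.259, -17.104, 0.01, 0.01, -0.0], 'ee_pos': [0.172, -0.626, 0.23], 'tcp_rot': [0.991, 0.134, -0.0, -0.001], 'contact_force': [-0.451, 0.007, 0.004], 'torque': [0.041, -0.037, -0.041], 'gripper_width': 0.085}
side [0.287 0.746 0.7  ] 396.9914933648468 [ 0.23 -0.79 -0.57]
press 0.62 [267. 162.   7.  13.]
lever_knob 0.58 [285. 178.  39.  12.]
lever_knob 0.45 [267. 141.   9.  36.]
crank_grip 0.58 [287. 177.  39.  14.]
anvil 0.75 [238. 252.  21.  15.]
lock_cylinder 0.69 [305. 215.   6.  10.]
lock_cylinder 0.6 [241. 242.  11.  18.]
ram 0.9 [230. 140.  30.  88.]
top [0.32  0.027 1.038] 419.9554601200012 [ 0.18  0.04 -0.98]
press 0.71 [320. 160.  27.  17.]
press 0.29 [336. 196.  13.  47.]
lever_knob 0.59 [321. 164.  24.  12.]
crank_grip 0.61 [338. 195.  11.  49.]
anvil 0.57 [278. 181.  19.  12.]
lock_cylinder 0.68 [239. 191.  16.  19.]
lock_cylinder 0.68 [353. 194.   9.  14.]
ram 0.95 [275. 134.  19.  30.]
ram 0.19 [195. 241.  49.  31.]
```

View pics/side0.png

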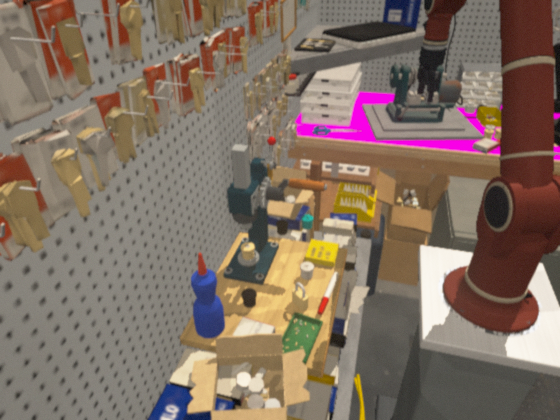

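View pics/top0.png

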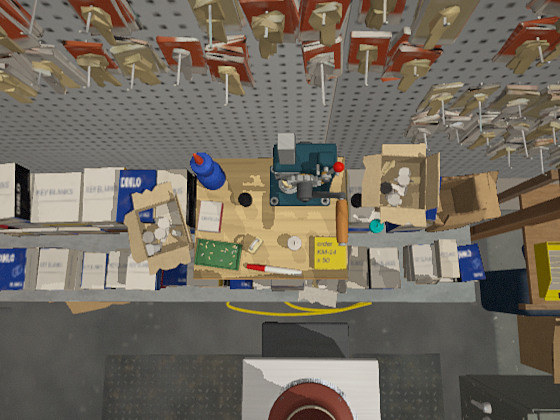

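The side view shows the press at about (250,200), with the red ball at (271,141), the orange sleeve at (306,184) and brass in the throat at (247,253). The top view has the press at (303,175), ball at (338,167), sleeve at (342,220) and ram top at (285,145). Next I measure these and make close crops.

```bash
python3 - <<'E'
from h import *
S=np.load("side0.npz");T=np.load("top0.npz")
a=cv2.resize(S["im"][125:295,180:350],(600,600),interpolation=cv2.INTER_CUBIC)
cv2.imwrite("pics/s1.png",a)
b=cv2.resize(T["im"][120:290,180:390],(741,600),interpolation=cv2.INTER_CUBIC); cv2.imwrite("pics/t1.png",b)
for n,D in(("side",S),("top",T)):
    P=cloud(n,D["d"]); hsv=cv2.cvtColor(D["im"],cv2.COLOR_BGR2HSV)
    boxes={"side":{"ball":(264,134,280,150),"sleeve":(285,176,328,194)},"top":{"ball":(330,158,347,176),"sleeve":(334,192,352,248)}}[n]
    for k,(x0,y0,x1,y1) in boxes.items():
        h=hsv[y0:y1,x0:x1]; p=P[y0:y1,x0:x1]; d=D["d"][y0:y1,x0:x1]
        lim=((h[...,0]<6)|(h[...,0]>174)) if k=="ball" else ((h[...,0]>6)&(h[...,0]<17))
        m=lim&(h[...,1]>150)&(h[...,2]>60)&(d>0)
        q=p[m]; print(n,k,m.sum(),np.round(np.median(q,0),3),np.round(np.percentile(q,[5,95],axis=0),3).tolist())
        if k=="sleeve":
            q=q[np.abs(q[:,2]-np.median(q[:,2]))<.02]; c=q.mean(0);print(np.linalg.svd(q-c)[2][0],c)
E
```

```text
side ball 48 [ 0.524 -0.039  0.32 ] [[0.518, -0.045, 0.312], [0.531, -0.036, 0.326]]
side sleeve 280 [ 0.442 -0.052  0.211] [[0.408, -0.061, 0.201], [0.481, -0.048, 0.216]]
[-0.99973599 -0.01954098 -0.01208687] [ 0.44284272 -0.05278211  0.2097635 ]
top ball 87 [ 0.526 -0.045  0.324] [[0.52, -0.053, 0.318], [0.534, -0.038, 0.327]]
top sleeve 476 [ 0.448 -0.06   0.214] [[0.411, -0.071, 0.208], [0.485, -0.051, 0.217]]
[-0.99980828  0.01879198  0.00550171] [ 0.44796324 -0.06034976  0.21330283]
```

View pics/s1.png

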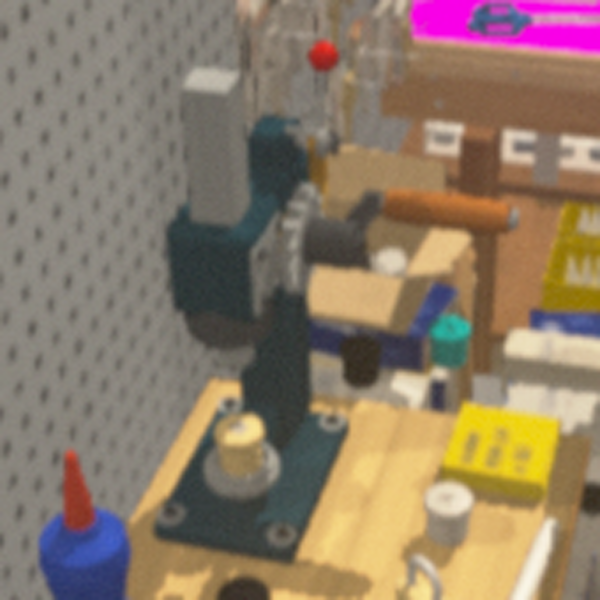

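View pics/t1.png

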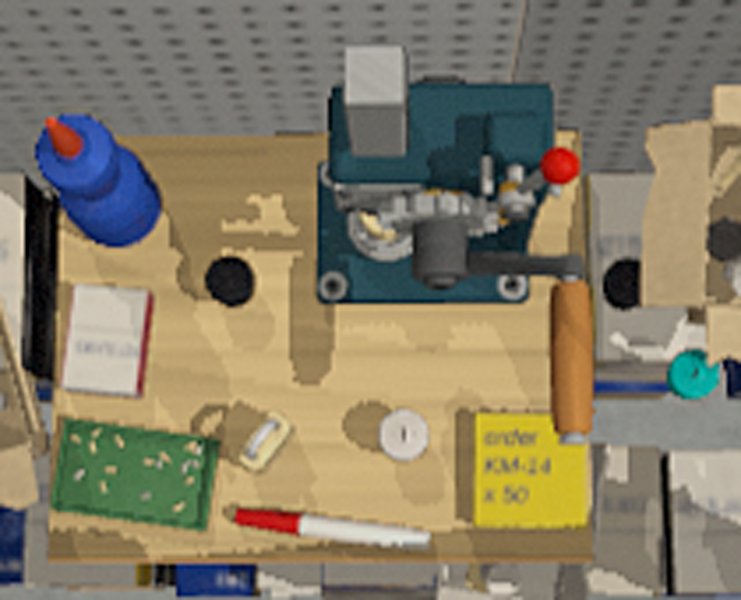

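Crops agree. Front of the press is world +y and the crank side is world -x. The candidates are:
- **Ball:** top view (338,167).
- **Sleeve:** top view (342,220), with the orange handle, unmistakable.
- **Brass cylinder:** in the anvil, side view (247,253).
- **Look-alikes:** black at (245,200) and at about (357,200), turquoise at (377,226), grey spare at (294,243).

Now I'll check the path for obstacles.

```bash
python3 - <<'E'
from h import *
A=[]
for n in("side","top"):
    D=np.load(n+"0.npz"); p=cloud(n,D["d"])[D["d"]>0]; A.append(p)
A=np.vstack(A)
a=np.array([.172,-.627]);b=np.array([.526,-.1]);u=(b-a)/np.linalg.norm(b-a)
for s in np.arange(-.05,.70,.05):
    w=A[:,:2]-a; l=w@u; o=w@np.array([-u[1],u[0]])
    m=(abs(l-s)<.03)&(abs(o)<.12)
    print(round(s,2),m.sum(),np.round(np.sort(A[m,2])[-5:],2))
# yaw of press base front edge: brass + ram features
D=np.load("side0.npz");P=cloud("side",D["d"])
print("brass top",P[246,247],P[243,248]);  print("ram block",P[216:222,240:250].reshape(-1,3).mean(0))
m=(abs(A[:,0]-.6)<.15)&(abs(A[:,1]-.05)<.15)&(A[:,2]>.3)&(A[:,2]<.6);q=A[m];print(np.round(q[np.argsort(q[:,0])][::max(1,len(q)//15)],3))
E
```

```text
-0.05 2539 [0.34 0.34 0.4  0.4  0.43]
0.0 3162 [0.54 0.54 0.54 0.54 0.54]
0.05 2871 [0.54 0.54 0.54 0.54 0.54]
0.1 891 [0.54 0.54 0.54 0.54 0.54]
0.15 803 [-0.28 -0.28 -0.28 -0.28 -0.28]
0.2 1235 [-0.16 -0.16 -0.16 -0.16 -0.15]
0.25 1815 [-0.14 -0.14 -0.14 -0.14 -0.14]
0.3 1896 [-0.13 -0.13 -0.13 -0.13 -0.12]
0.35 2521 [-0.13 -0.13 -0.13 -0.12 -0.12]
0.4 1998 [-0.04 -0.04 -0.04 -0.04 -0.04]
0.45 2075 [0.12 0.12 0.12 0.12 0.12]
0.5 3267 [0.12 0.12 0.12 0.12 0.12]
0.55 2978 [0.37 0.37 0.37 0.37 0.38]
0.6 3409 [0.61 0.61 0.62 0.63 0.63]
0.65 7930 [0.64 0.64 0.64 0.64 0.64]
brass top [0.5669219  0.05017948 0.07575704] [0.56880418 0.03733592 0.07454712]
ram block [0.55829919 0.07318573 0.17653162]
[[ 0.516 -0.042  0.318]
 [ 0.604  0.124  0.483]
 [ 0.616 -0.016  0.491]
 [ 0.621  0.124  0.458]
 [ 0.629  0.003  0.529]
 [ 0.635  0.183  0.479]
 [ 0.638  0.198  0.457]
 [ 0.642  0.17   0.51 ]
 [ 0.651 -0.032  0.374]
 [ 0.652  0.11   0.375]
 [ 0.653 -0.015  0.359]
 [ 0.654 -0.053  0.376]
 [ 0.654  0.063  0.429]
 [ 0.655  0.06   0.453]
 [ 0.655  0.058  0.412]
 [ 0.662 -0.04   0.377]]
```

move_arm(
  commands=[
    [[0, 0, -4, 0.08, -1], [0, 0, -9, 0.18, -0.5], [0, 0, -14, 0.269, 1], [0, 0, -17, 0.269, 1], [0, 0, -17, 0.269, 1]],
  ],
)

```text
time_s: 1.42
ee_pos: [0.1722, -0.6278, 0.4045]
tcp_rot: [1.0, -0.001, 0.001, 0.003]
contact_force: [-0.4, -1.2, 1.3]
gripper_width: 0.0122
```

move_arm(
  commands=[
    [[2, -3, 0, 0, 1], [5.5, -8, 0, 0, 1], [9, -13.5, 0, 0, 1], [12.5, -19, 0, 0, 1], [16, -24.5, 0, 0, 1], [19.5, -30, 0, 0, 1], [23, -35, 0, 0, 1], [26.5, -40, 0, 0, 1], [30, -45, 0, 0, 1], [33, -49.5, 0, 0, 1], [35, -52.3, 0, 0, 1], [35, -52.3, 0, 0, 1]],
  ],
)

```text
time_s: 2.92
ee_pos: [0.5232, -0.1003, 0.3992]
tcp_rot: [1.0, 0.003, -0.002, -0.001]
contact_force: [-0.4, -0.9, 0.6]
gripper_width: -0.0
```

```bash
python3 - <<'E'
from h import *
s=sense();print(np.round(s["ee_pos"],4),np.round(s["qpos"],2),np.round(s["contact_force"],1))
S=capture("side")[0]; T=capture("top")[0]
a=cv2.resize(S[90:240,200:350],(500,500),interpolation=cv2.INTER_CUBIC)
for p in proj("side",[s["ee_pos"],[.526,-.045,.316]]): cv2.circle(a,tuple(int(v) for v in (p-[200,90])*500/150),3,(0,255,0),-1)
cv2.imwrite("pics/s2.png",a)
E
```

```text
[ 0.5232 -0.1003  0.3992] [ 0.28  0.32 -0.2   1.46  0.06  1.38 -1.48] [-0.4 -0.9  0.6]
```

View pics/s2.png

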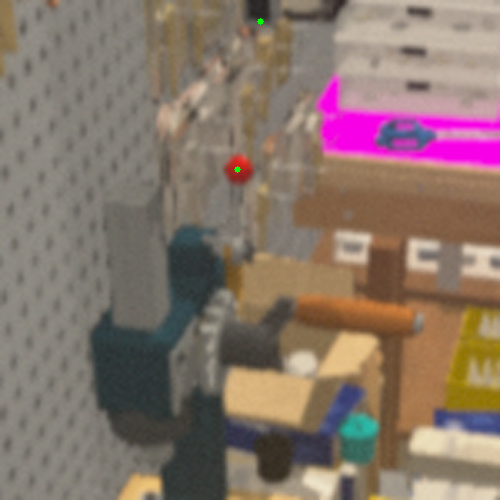

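Picture 5: the ball projection falls on the red ball at (238,168), and the fingertip is above and behind it at (260,20). I'll descend behind the ball, then push.

move_arm(
  commands=[
    [[0, 0, 4, 0, 1], [0, 0, 8, 0, 1], [0, 0, 9.6, 0, 1], [0, 0, 9.6, 0, 1], [0, -2, 9.6, 0, 1], [0, -3, 9.6, 0, 1], [0, -4, 9.6, 0, 1], [0, -5, 9.6, 0, 1], [0, -5, 9.6, 0, 1]],
  ],
)

```text
time_s: 4.15
ee_pos: [0.5228, -0.0533, 0.3056]
tcp_rot: [1.0, -0.0, 0.0, -0.0]
contact_force: [-0.0, 0.2, 0.8]
gripper_width: 0.0001
```

move_arm(
  commands=[
    [[0, -0.5, 0, 0, 1], [0, -1, 0, 0, 1], [0, -1.5, 0, 0, 1], [0, -2, 0, 0, 1], [0, -2.3, 0, 0, 1], [0, -2.3, 0, 0, 1]],
  ],
)

```text
time_s: 4.9
ee_pos: [0.5226, -0.032, 0.3049]
tcp_rot: [1.0, -0.001, -0.0, 0.001]
contact_force: [2.1, -4.1, -2.0]
gripper_width: 0.0001
```

```bash
cat > ball.py <<'E'
from h import *
s=sense();print(np.round(s["ee_pos"],4),np.round(s["contact_force"],1),s["time_s"])
for n in("side","top"):
    im,d=capture(n);P=cloud(n,d);h=cv2.cvtColor(im,cv2.COLOR_BGR2HSV)
    m=((h[...,0]<6)|(h[...,0]>174))&(h[...,1]>150)&(h[...,2]>60)&(np.linalg.norm(P-[.526,-.025,.316],axis=2)<.05)
    print(n,m.sum(),np.round(np.median(P[m],0),3) if m.any() else "")
    m=(h[...,0]>6)&(h[...,0]<17)&(h[...,1]>150)&(h[...,2]>60)&(np.linalg.norm(P-[.446,.014,.215],axis=2)<.12)&(P[...,0]<.5)
    q=P[m]; print(" sleeve",m.sum(),np.round(q.mean(0),4) if m.any() else "")
    cv2.imwrite(f"pics/last_{n}.png",im); np.savez(f"last_{n}.npz",im=im,d=d)
E
python3 ball.py
```

```text
[ 0.5226 -0.032   0.3049] [ 2.1 -4.1 -2. ] 4.9
side 51 [ 0.524 -0.002  0.32 ]
 sleeve 275 [ 0.4427 -0.0529  0.2102]
top 12 [ 0.52  -0.01   0.319]
 sleeve 0
```

move_arm(
  commands=[
    [[0, -0.2, 0, 0, 1], [0, -0.4, 0, 0, 1], [0, -0.4, 0, 0, 1]],
  ],
)

```text
time_s: 5.38
ee_pos: [0.5226, -0.0316, 0.3049]
tcp_rot: [1.0, -0.003, -0.0, 0.003]
contact_force: [1.0, -9.6, -2.7]
gripper_width: -0.0001
```

```bash
python3 ball.py
```

```text
[ 0.5226 -0.0316  0.3049] [ 1.  -9.6 -2.7] 5.375
side 51 [ 0.524 -0.002  0.32 ]
 sleeve 274 [ 0.4432 -0.0529  0.21  ]
top 14 [ 0.52 -0.01  0.32]
 sleeve 0
```

The lever is on its forward stop: ball moved 37 mm and the force rises without further motion. Next, to the sleeve.

move_arm(
  commands=[
    [[0, 2, 0, 0, 1], [0, 3.3, 0, 0, 1], [0, 3.3, -5, 0, 1], [0, 3.3, -9.5, 0, 0], [-4, 3.3, -9.5, 0, -1], [-8, 3.3, -9.5, 0, -1], [-8, 3.3, -9.5, 0, -1], [-8, 3.3, -9.5, 0, -1], [-8, 3.3, -9.5, 0, -1]],
  ],
)

```text
time_s: 6.6
ee_pos: [0.4436, -0.0596, 0.4002]
tcp_rot: [1.0, -0.0, 0.0, -0.0]
contact_force: [0.0, 0.1, -1.2]
gripper_width: 0.0848
```

```bash
python3 ball.py; python3 - <<'E'
from h import *
D=np.load("last_side.npz");P=cloud("side",D["d"])
m=(P[...,0]<.5)&(P[...,0]>.36)&(abs(P[...,1]+.02)<.13)&(P[...,2]>.12)&(P[...,2]<.34)
q=P[m];
for x in np.arange(.38,.5,.02):
    w=q[abs(q[:,0]-x)<.01]; print(round(x,2),len(w),np.round([w.min(0),w.max(0)],3).tolist() if len(w) else "")
E
```

```text
[ 0.4436 -0.0596  0.4002] [ 0.   0.1 -1.2] 6.6
side 51 [ 0.524 -0.002  0.32 ]
 sleeve 277 [ 0.4425 -0.0529  0.2099]
top 98 [ 0.527 -0.008  0.324]
 sleeve 408 [ 0.4429 -0.0603  0.2134]
0.38 0 
0.4 44 [[0.398, -0.064, 0.198], [0.41, -0.049, 0.215]]
0.42 87 [[0.41, -0.067, 0.195], [0.43, -0.045, 0.216]]
0.44 84 [[0.43, -0.07, 0.196], [0.45, -0.046, 0.216]]
0.46 81 [[0.45, -0.066, 0.196], [0.47, -0.045, 0.217]]
0.48 97 [[0.471, -0.068, 0.194], [0.49, 0.023, 0.224]]
```

move_arm(
  commands=[
    [[0, 0, 5, 0, -1], [0, 0, 10, 0, -1], [0, 0, 14, 0, -1], [0, 0, 17, 0, -1], [0, 0, 19.5, 0, -1], [0, 0, 21.3, 0, -1], [0, 0, 21.7, 0, -1], [0, 0, 21.7, 0, -1]],
  ],
)

```text
time_s: 7.7
ee_pos: [0.4432, -0.06, 0.1834]
tcp_rot: [1.0, -0.001, 0.0, -0.0]
contact_force: [-0.4, -0.4, 0.4]
gripper_width: 0.0855
```

```bash
python3 ball.py; python3 - <<'E'
import cv2
a=cv2.imread("pics/last_side.png")[125:255,220:350]
cv2.imwrite("pics/s3.png",cv2.resize(a,(500,500),interpolation=cv2.INTER_CUBIC))
E
```

```text
[ 0.4432 -0.06    0.1834] [-0.4 -0.4  0.4] 7.7
side 52 [ 0.524 -0.002  0.32 ]
 sleeve 165 [ 0.4368 -0.0528  0.2098]
top 97 [ 0.527 -0.008  0.324]
 sleeve 24 [ 0.4112 -0.0553  0.212 ]
```

View pics/s3.png

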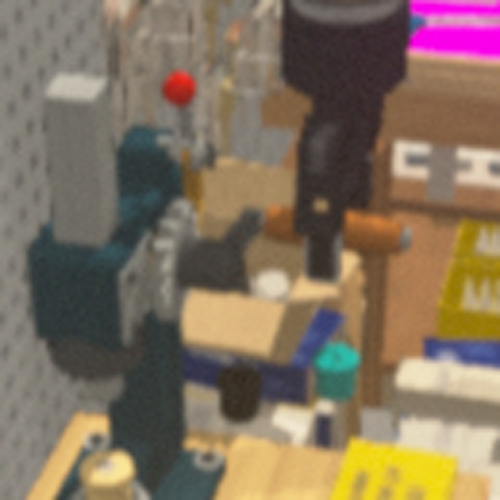

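Picture 6: the finger straddles the sleeve at (325,235), near its middle, clear of arm and hub. Closing.

move_arm(
  commands=[
    [[0, 0, 0, 0, 0], [0, 0, 0, 0, 1], [0, 0, 0, 0, 1], [0, 0, 0, 0, 1], [0, 0, 0, 0, 1], [0, 0, 0, 0, 1]],
  ],
)

```text
time_s: 8.55
ee_pos: [0.4425, -0.0612, 0.1834]
tcp_rot: [1.0, -0.001, -0.0, 0.001]
contact_force: [-1.8, -4.3, 1.8]
gripper_width: 0.0222
```

move_arm(
  commands=[
    [[0, 0, 0.2, 0, 1], [0, -0.05, 0.4, 0, 1], [0, -0.1, 0.6, 0, 1], [0, -0.1, 0.6, 0, 1]],
  ],
)

```text
time_s: 9.05
ee_pos: [0.4426, -0.06, 0.1774]
tcp_rot: [1.0, -0.001, -0.0, 0.001]
contact_force: [-1.9, -4.5, 4.2]
gripper_width: 0.0222
```

move_arm(
  commands=[
    [[0, -0.03, 0.15, 0, 1], [0, -0.07, 0.3, 0, 1], [0, -0.07, 0.3, 0, 1], [0, -0.07, 0.3, 0, 1]],
  ],
)

```text
time_s: 9.55
ee_pos: [0.4426, -0.0592, 0.1745]
tcp_rot: [1.0, -0.001, -0.0, 0.0]
contact_force: [-1.4, -5.6, 5.7]
gripper_width: 0.0221
```

```bash
python3 ball.py; python3 - <<'E'
import cv2
from h import *
for T in ("side","top"):
  for r in spot_in(T,"pawl_nose")[:2]: print(T,r["conf"],np.array(r["box"])*[560,420,560,420])
a=cv2.imread("pics/last_side.png")[140:210,230:300]
b=cv2.imread("pics/side0.png")[140:210,230:300]
a=cv2.resize(np.hstack([b,a]),(800,400),interpolation=cv2.INTER_CUBIC)
cv2.imwrite("pics/s4.png",a)
E
```

```text
[ 0.4426 -0.0592  0.1745] [-1.4 -5.6  5.7] 9.55
side 52 [ 0.524 -0.001  0.321]
 sleeve 175 [ 0.442  -0.0505  0.2001]
top 98 [ 0.527 -0.008  0.324]
 sleeve 23 [ 0.4106 -0.0536  0.2032]
side 0.65 [235.48  316.89   39.704  16.59 ]
side 0.6 [267.512 162.582   8.288  13.188]
top 0.21 [312.592 236.796  34.104  31.584]
```

View pics/s4.png

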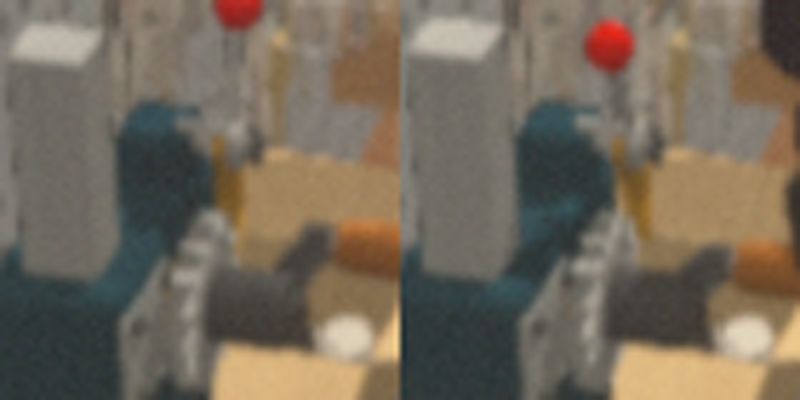

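Picture 7: compared with the start (left), the ball is forward and the brass pawl nose has swung outwards off the wheel (about (645,230), against (235,230) before). I'll generate the arc table.

```bash
cat > arc.py <<'E'
import sys,numpy as np
yc,zc,y0,z0,t0,t1,n=map(float,sys.argv[1:8])  # centre, commanded yz, angles deg from up (back +), rows
r=[]
for t in np.radians(np.linspace(t0,t1,int(n)+1))[1:]:
    y=yc-.075*np.sin(t); z=zc+.075*np.cos(t)
    r.append([0,round(-(y-y0)*100,2),round(-(z-z0)*100,2),0,1])
print(r, "end",round(y,4),round(z,4))
E
python3 arc.py .0135 .196 -.0583 .174 107 90 10
```

```text
[[0, np.float64(0.05), np.float64(-0.22), 0, 1], [0, np.float64(0.11), np.float64(-0.44), 0, 1], [0, np.float64(0.16), np.float64(-0.65), 0, 1], [0, np.float64(0.2), np.float64(-0.87), 0, 1], [0, np.float64(0.24), np.float64(-1.09), 0, 1], [0, np.float64(0.27), np.float64(-1.31), 0, 1], [0, np.float64(0.29), np.float64(-1.53), 0, 1], [0, np.float64(0.31), np.float64(-1.76), 0, 1], [0, np.float64(0.32), np.float64(-1.98), 0, 1], [0, np.float64(0.32), np.float64(-2.2), 0, 1]] end -0.0615 0.196
```

move_arm(
  commands=[
    [[0, 0.05, -0.22, 0, 1], [0, 0.11, -0.44, 0, 1], [0, 0.16, -0.65, 0, 1], [0, 0.2, -0.87, 0, 1], [0, 0.24, -1.09, 0, 1], [0, 0.27, -1.31, 0, 1], [0, 0.29, -1.53, 0, 1], [0, 0.31, -1.76, 0, 1], [0, 0.32, -1.98, 0, 1], [0, 0.32, -2.2, 0, 1]],
  ],
)

```text
time_s: 11.0
ee_pos: [0.4425, -0.0621, 0.1967]
tcp_rot: [1.0, -0.001, -0.0, 0.0]
contact_force: [-2.0, -4.6, 5.2]
gripper_width: 0.0224
```

```bash
sed -i 's/round(-(y-y0)\*100,2)/float(round(-(y-y0)*100,2))/;s/round(-(z-z0)\*100,2)/float(round(-(z-z0)*100,2))/' arc.py; python3 ball.py; python3 arc.py .0135 .196 -.0615 .196 90 60 12
```

```text
[ 0.4425 -0.0621  0.1967] [-2.  -4.6  5.2] 11.0
side 52 [ 0.524 -0.001  0.321]
 sleeve 171 [ 0.4412 -0.0537  0.2227]
top 98 [ 0.527 -0.008  0.324]
 sleeve 26 [ 0.4103 -0.0564  0.2252]
[[0, -0.01, -0.33, 0, 1], [0, -0.03, -0.65, 0, 1], [0, -0.06, -0.98, 0, 1], [0, -0.11, -1.3, 0, 1], [0, -0.18, -1.62, 0, 1], [0, -0.26, -1.94, 0, 1], [0, -0.35, -2.26, 0, 1], [0, -0.45, -2.57, 0, 1], [0, -0.57, -2.87, 0, 1], [0, -0.7, -3.17, 0, 1], [0, -0.85, -3.46, 0, 1], [0, -1.0, -3.75, 0, 1]] end -0.0515 0.2335
```

The crank has passed its start position under load, so the pawl is free. Continuing.

move_arm(
  commands=[
    [[0, -0.01, -0.33, 0, 1], [0, -0.03, -0.65, 0, 1], [0, -0.06, -0.98, 0, 1], [0, -0.11, -1.3, 0, 1], [0, -0.18, -1.62, 0, 1], [0, -0.26, -1.94, 0, 1], [0, -0.35, -2.26, 0, 1], [0, -0.45, -2.57, 0, 1], [0, -0.57, -2.87, 0, 1], [0, -0.7, -3.17, 0, 1], [0, -0.85, -3.46, 0, 1], [0, -1.0, -3.75, 0, 1]],
  ],
)

```text
time_s: 12.6
ee_pos: [0.4425, -0.0509, 0.2346]
tcp_rot: [1.0, -0.0, 0.0, -0.0]
contact_force: [-2.7, -1.8, 8.0]
gripper_width: 0.0224
```

```bash
python3 arc.py .013 .196 -.0515 .2335 60 30 12;python3 arc.py .013 .196 -.0245 .2609 30 0 12
```

```text
[[0, -0.12, -0.28, 0, 1], [0, -0.31, -0.55, 0, 1], [0, -0.5, -0.82, 0, 1], [0, -0.7, -1.07, 0, 1], [0, -0.92, -1.32, 0, 1], [0, -1.15, -1.55, 0, 1], [0, -1.38, -1.78, 0, 1], [0, -1.63, -2.0, 0, 1], [0, -1.88, -2.2, 0, 1], [0, -2.15, -2.39, 0, 1], [0, -2.42, -2.58, 0, 1], [0, -2.7, -2.75, 0, 1]] end -0.0245 0.261
[[0, -0.29, -0.16, 0, 1], [0, -0.58, -0.31, 0, 1], [0, -0.88, -0.44, 0, 1], [0, -1.18, -0.56, 0, 1], [0, -1.49, -0.66, 0, 1], [0, -1.81, -0.75, 0, 1], [0, -2.13, -0.83, 0, 1], [0, -2.45, -0.9, 0, 1], [0, -2.77, -0.95, 0, 1], [0, -3.1, -0.98, 0, 1], [0, -3.42, -1.0, 0, 1], [0, -3.75, -1.01, 0, 1]] end 0.013 0.271
```

move_arm(
  commands=[
    [[0, -0.12, -0.28, 0, 1], [0, -0.31, -0.56, 0, 1], [0, -0.5, -0.83, 0, 1], [0, -0.7, -1.09, 0, 1], [0, -0.92, -1.34, 0, 1], [0, -1.15, -1.58, 0, 1], [0, -1.38, -1.81, 0, 1], [0, -1.63, -2.03, 0, 1], [0, -1.88, -2.24, 0, 1], [0, -2.15, -2.44, 0, 1], [0, -2.42, -2.63, 0, 1], [0, -2.7, -2.8, 0, 1]],
  ],
)

```text
time_s: 14.1
ee_pos: [0.4427, -0.0205, 0.2625]
tcp_rot: [1.0, 0.001, 0.0, -0.003]
contact_force: [-2.7, 3.3, 6.9]
gripper_width: 0.0225
```

```bash
python3 arc.py .013 .1965 -.0245 .2615 30 0 12;python3 arc.py .013 .1965 .013 .2715 0 -30 12
```

```text
[[0, -0.29, -0.15, 0, 1], [0, -0.58, -0.3, 0, 1], [0, -0.88, -0.43, 0, 1], [0, -1.18, -0.55, 0, 1], [0, -1.49, -0.65, 0, 1], [0, -1.81, -0.74, 0, 1], [0, -2.13, -0.82, 0, 1], [0, -2.45, -0.89, 0, 1], [0, -2.77, -0.94, 0, 1], [0, -3.1, -0.97, 0, 1], [0, -3.42, -0.99, 0, 1], [0, -3.75, -1.0, 0, 1]] end 0.013 0.2715
[[0, -0.33, 0.01, 0, 1], [0, -0.65, 0.03, 0, 1], [0, -0.98, 0.06, 0, 1], [0, -1.3, 0.11, 0, 1], [0, -1.62, 0.18, 0, 1], [0, -1.94, 0.26, 0, 1], [0, -2.26, 0.35, 0, 1], [0, -2.57, 0.45, 0, 1], [0, -2.87, 0.57, 0, 1], [0, -3.17, 0.7, 0, 1], [0, -3.46, 0.85, 0, 1], [0, -3.75, 1.0, 0, 1]] end 0.0505 0.2615
```

move_arm(
  commands=[
    [[0, -0.29, -0.15, 0, 1], [0, -0.58, -0.3, 0, 1], [0, -0.88, -0.43, 0, 1], [0, -1.18, -0.55, 0, 1], [0, -1.49, -0.65, 0, 1], [0, -1.81, -0.74, 0, 1], [0, -2.13, -0.82, 0, 1], [0, -2.45, -0.89, 0, 1], [0, -2.77, -0.94, 0, 1], [0, -3.1, -0.97, 0, 1], [0, -3.42, -0.99, 0, 1], [0, -3.75, -1.0, 0, 1]],
  ],
)

```text
time_s: 15.6
ee_pos: [0.443, 0.0179, 0.2707]
tcp_rot: [1.0, 0.002, 0.0, -0.003]
contact_force: [2.5, 6.2, -6.6]
gripper_width: 0.0223
```

move_arm(
  commands=[
    [[0, -0.33, 0.01, 0, 1], [0, -0.65, 0.03, 0, 1], [0, -0.98, 0.06, 0, 1], [0, -1.3, 0.11, 0, 1], [0, -1.62, 0.18, 0, 1], [0, -1.94, 0.26, 0, 1], [0, -2.26, 0.35, 0, 1], [0, -2.57, 0.45, 0, 1], [0, -2.87, 0.57, 0, 1], [0, -3.17, 0.7, 0, 1], [0, -3.46, 0.85, 0, 1], [0, -3.75, 1.0, 0, 1]],
  ],
)

```text
time_s: 17.1
ee_pos: [0.4431, 0.0519, 0.26]
tcp_rot: [1.0, 0.0, -0.0, -0.001]
contact_force: [5.7, 1.3, -12.1]
gripper_width: 0.0222
```

```bash
python3 ball.py; python3 - <<'E'
import cv2
from h import *
a=cv2.imread("pics/last_side.png")[130:280,200:350]
cv2.imwrite("pics/s5.png",cv2.resize(a,(600,600),interpolation=cv2.INTER_CUBIC))
# ram rack top height now and then
for f in("side0.npz","last_side.npz"):
    D=np.load(f);P=cloud("side",D["d"]);m=(abs(P[...,0]-.57)<.03)&(abs(P[...,1]-.06)<.04)&(P[...,2]>.29)&(P[...,2]<.42);print(m.sum(),P[m][:,2].max() if m.any() else 0, np.round(np.median(P[m],0),3))
    m=(abs(P[...,0]-.567)<.012)&(abs(P[...,1]-.05)<.015)&(P[...,2]>.05)&(P[...,2]<.1);print("brass",np.round(np.percentile(P[m][:,2],[50,80,95]),4))
E
python3 arc.py .013 .1965 .0505 .2615 -30 -50 12
```

```text
[0.4431 0.0519 0.26  ] [  5.7   1.3 -12.1] 17.1
side 51 [ 0.524 -0.002  0.32 ]
 sleeve 250 [0.4444 0.061  0.2848]
top 44 [ 0.529 -0.014  0.324]
 sleeve 0 
473 0.3421138717550976 [0.563 0.061 0.322]
brass [0.0734 0.0754 0.0766]
160 0.3016763860428858 [0.566 0.056 0.299]
brass [0.074  0.0758 0.0977]
[[0, -0.19, 0.12, 0, 1], [0, -0.37, 0.23, 0, 1], [0, -0.55, 0.36, 0, 1], [0, -0.73, 0.48, 0, 1], [0, -0.9, 0.62, 0, 1], [0, -1.07, 0.75, 0, 1], [0, -1.24, 0.9, 0, 1], [0, -1.4, 1.04, 0, 1], [0, -1.55, 1.2, 0, 1], [0, -1.71, 1.35, 0, 1], [0, -1.85, 1.51, 0, 1], [0, -2.0, 1.68, 0, 1]] end 0.0705 0.2447
```

View pics/s5.png

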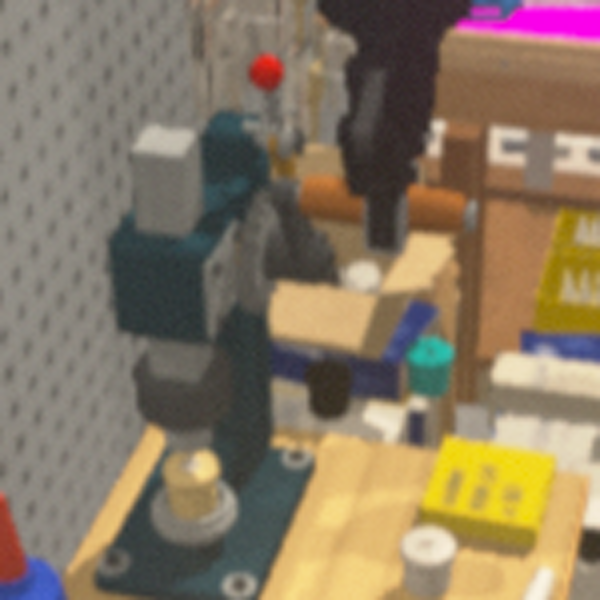

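Picture 8: the ram is about 40 mm down, the nose (190,440) hangs close above the brass top (195,465), and the pawl is out. Estimated remaining travel is 10–22 mm, so I continue slower.

```bash
python3 arc.py .013 .1953 .0505 .2615 -30 -50 12; python3 arc.py .013 .1953 .0705 .2435 -50 -60 12; python3 arc.py .013 .1953 .078 .2328 -60 -68 12
```

```text
[[0, -0.19, 0.24, 0, 1], [0, -0.37, 0.35, 0, 1], [0, -0.55, 0.48, 0, 1], [0, -0.73, 0.6, 0, 1], [0, -0.9, 0.74, 0, 1], [0, -1.07, 0.87, 0, 1], [0, -1.24, 1.02, 0, 1], [0, -1.4, 1.16, 0, 1], [0, -1.55, 1.32, 0, 1], [0, -1.71, 1.47, 0, 1], [0, -1.85, 1.63, 0, 1], [0, -2.0, 1.8, 0, 1]] end 0.0705 0.2435
[[0, -0.06, 0.08, 0, 1], [0, -0.13, 0.17, 0, 1], [0, -0.2, 0.25, 0, 1], [0, -0.27, 0.34, 0, 1], [0, -0.33, 0.43, 0, 1], [0, -0.39, 0.52, 0, 1], [0, -0.46, 0.61, 0, 1], [0, -0.52, 0.7, 0, 1], [0, -0.58, 0.79, 0, 1], [0, -0.63, 0.88, 0, 1], [0, -0.69, 0.98, 0, 1], [0, -0.75, 1.07, 0, 1]] end 0.078 0.2328
[[0, -0.04, 0.08, 0, 1], [0, -0.08, 0.15, 0, 1], [0, -0.12, 0.23, 0, 1], [0, -0.16, 0.31, 0, 1], [0, -0.2, 0.38, 0, 1], [0, -0.24, 0.46, 0, 1], [0, -0.28, 0.54, 0, 1], [0, -0.32, 0.62, 0, 1], [0, -0.35, 0.7, 0, 1], [0, -0.39, 0.78, 0, 1], [0, -0.42, 0.86, 0, 1], [0, -0.45, 0.94, 0, 1]] end 0.0825 0.2234
```

move_arm(
  commands=[
    [[0, -0.19, 0.2, 0, 1], [0, -0.37, 0.35, 0, 1], [0, -0.55, 0.48, 0, 1], [0, -0.73, 0.6, 0, 1], [0, -0.9, 0.74, 0, 1], [0, -1.07, 0.87, 0, 1], [0, -1.24, 1.02, 0, 1], [0, -1.4, 1.16, 0, 1], [0, -1.55, 1.32, 0, 1], [0, -1.71, 1.47, 0, 1], [0, -1.85, 1.63, 0, 1], [0, -2.0, 1.8, 0, 1]],
  ],
)

```text
time_s: 18.7
ee_pos: [0.443, 0.0703, 0.2439]
tcp_rot: [1.0, -0.001, 0.0, 0.0]
contact_force: [5.5, 0.2, -8.1]
gripper_width: 0.0223
```

move_arm(
  commands=[
    [[0, -0.06, 0.08, 0, 1], [0, -0.13, 0.17, 0, 1], [0, -0.2, 0.25, 0, 1], [0, -0.27, 0.34, 0, 1], [0, -0.33, 0.43, 0, 1], [0, -0.39, 0.52, 0, 1], [0, -0.46, 0.61, 0, 1], [0, -0.52, 0.7, 0, 1], [0, -0.58, 0.79, 0, 1], [0, -0.63, 0.88, 0, 1], [0, -0.69, 0.98, 0, 1], [0, -0.75, 1.07, 0, 1]],
  ],
)

```text
time_s: 20.2
ee_pos: [0.443, 0.0777, 0.2332]
tcp_rot: [1.0, -0.001, 0.0, 0.0]
contact_force: [5.0, -0.2, -7.9]
gripper_width: 0.0225
```

```bash
python3 - <<'E'
from h import *
D=capture("side");P=cloud("side",D[1])
m=(abs(P[...,0]-.563)<.03)&(abs(P[...,1]-.06)<.04)&(P[...,2]>.27)&(P[...,2]<.42);print(m.sum(),P[m][:,2].max())
c=[P[int(v),247] for v in range(225,262,2)];print(np.round(c,3).tolist())
a=D[0][215:275,215:275];cv2.imwrite("pics/s6.png",cv2.resize(a,(480,480),interpolation=cv2.INTER_CUBIC))
E
```

```text
231 0.2924312234740509
[[0.558, 0.063, 0.151], [0.558, 0.062, 0.145], [0.556, 0.068, 0.143], [0.555, 0.072, 0.141], [0.555, 0.073, 0.136], [0.556, 0.072, 0.129], [0.555, 0.075, 0.125], [0.556, 0.074, 0.119], [0.564, 0.055, 0.096], [0.561, 0.063, 0.097], [0.562, 0.061, 0.088], [0.566, 0.054, 0.076], [0.564, 0.06, 0.075], [0.562, 0.064, 0.073], [0.564, 0.06, 0.062], [0.565, 0.061, 0.056], [0.564, 0.063, 0.051], [0.564, 0.063, 0.045], [0.563, 0.068, 0.043]]
```

View pics/s6.png

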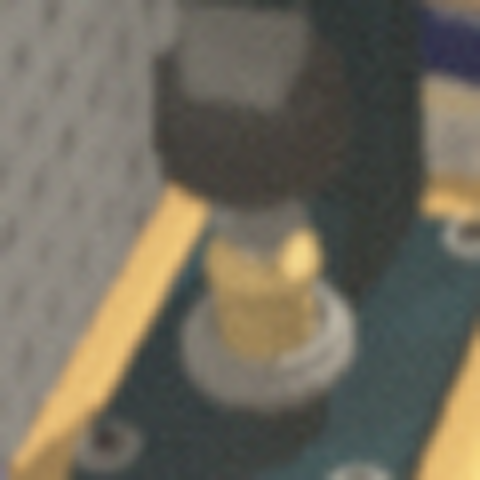

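Picture 9: the nose's lower edge (255,245) now overlaps the brass's top face, with roughly 5–12 mm left. Small steps now.

move_arm(
  commands=[
    [[0, -0.04, 0.08, 0, 1], [0, -0.08, 0.15, 0, 1], [0, -0.12, 0.23, 0, 1], [0, -0.16, 0.31, 0, 1], [0, -0.2, 0.38, 0, 1], [0, -0.24, 0.46, 0, 1], [0, -0.28, 0.54, 0, 1], [0, -0.32, 0.62, 0, 1], [0, -0.35, 0.7, 0, 1], [0, -0.39, 0.78, 0, 1], [0, -0.42, 0.86, 0, 1], [0, -0.45, 0.94, 0, 1]],
  ],
)

```text
time_s: 21.75
ee_pos: [0.443, 0.0822, 0.2238]
tcp_rot: [1.0, -0.001, 0.0, 0.0]
contact_force: [4.2, 0.2, -6.4]
gripper_width: 0.0222
```

```bash
python3 arc.py .013 .1953 .0825 .2234 -68 -74 12; python3 arc.py .013 .1953 .0851 .216 -74 -80 12;python3 arc.py .013 .1953 .0869 .2083 -80 -86 12
```

```text
[[0, -0.03, 0.06, 0, 1], [0, -0.05, 0.12, 0, 1], [0, -0.08, 0.18, 0, 1], [0, -0.1, 0.24, 0, 1], [0, -0.12, 0.31, 0, 1], [0, -0.14, 0.37, 0, 1], [0, -0.16, 0.43, 0, 1], [0, -0.18, 0.49, 0, 1], [0, -0.2, 0.55, 0, 1], [0, -0.22, 0.62, 0, 1], [0, -0.24, 0.68, 0, 1], [0, -0.26, 0.74, 0, 1]] end 0.0851 0.216
[[0, -0.02, 0.07, 0, 1], [0, -0.03, 0.13, 0, 1], [0, -0.05, 0.19, 0, 1], [0, -0.07, 0.26, 0, 1], [0, -0.08, 0.32, 0, 1], [0, -0.1, 0.38, 0, 1], [0, -0.11, 0.45, 0, 1], [0, -0.13, 0.51, 0, 1], [0, -0.14, 0.57, 0, 1], [0, -0.15, 0.64, 0, 1], [0, -0.16, 0.7, 0, 1], [0, -0.18, 0.77, 0, 1]] end 0.0869 0.2083
[[0, -0.01, 0.06, 0, 1], [0, -0.02, 0.13, 0, 1], [0, -0.03, 0.19, 0, 1], [0, -0.04, 0.26, 0, 1], [0, -0.05, 0.32, 0, 1], [0, -0.05, 0.39, 0, 1], [0, -0.06, 0.45, 0, 1], [0, -0.07, 0.52, 0, 1], [0, -0.08, 0.58, 0, 1], [0, -0.08, 0.65, 0, 1], [0, -0.09, 0.71, 0, 1], [0, -0.09, 0.78, 0, 1]] end 0.0878 0.2005
```

move_arm(
  commands=[
    [[0, -0.03, 0.06, 0, 1], [0, -0.05, 0.12, 0, 1], [0, -0.08, 0.18, 0, 1], [0, -0.1, 0.24, 0, 1], [0, -0.12, 0.31, 0, 1], [0, -0.14, 0.37, 0, 1], [0, -0.16, 0.43, 0, 1], [0, -0.18, 0.49, 0, 1], [0, -0.2, 0.55, 0, 1], [0, -0.22, 0.62, 0, 1], [0, -0.24, 0.68, 0, 1], [0, -0.26, 0.74, 0, 1]],
  ],
)

```text
time_s: 23.25
ee_pos: [0.443, 0.0847, 0.2164]
tcp_rot: [1.0, -0.001, 0.0, 0.0]
contact_force: [4.5, -0.5, -7.6]
gripper_width: 0.0225
```

```bash
cat > gap.py <<'E'
from h import *
P=[];I=[]
for _ in range(4):
    im,d=capture("side"); P.append(cloud("side",d)); I.append(im.astype(float))
P=np.median(P,0); im=np.mean(I,0).astype(np.uint8)
hsv=cv2.cvtColor(im,cv2.COLOR_BGR2HSV)
for c in (245,247,249):
    print(c,[(v,*np.round(P[v,c,1:]*1000).astype(int).tolist(),int(hsv[v,c,1])) for v in range(236,256)])
E
python3 gap.py
```

```text
245 [(236, 75, 127, 40), (237, 75, 125, 41), (238, 74, 120, 41), (239, 74, 118, 38), (240, 74, 115, 36), (241, 76, 113, 48), (242, 56, 92, 35), (243, 58, 91, 33), (244, 61, 90, 32), (245, 61, 88, 34), (246, 61, 85, 45), (247, 53, 74, 81), (248, 58, 75, 105), (249, 60, 74, 113), (250, 64, 74, 116), (251, 65, 72, 114), (252, 64, 68, 113), (253, 61, 62, 114), (254, 61, 58, 112), (255, 62, 56, 112)]
247 [(236, 73, 127, 41), (237, 73, 124, 34), (238, 73, 121, 33), (239, 73, 118, 40), (240, 73, 114, 38), (241, 75, 114, 40), (242, 55, 93, 36), (243, 57, 91, 33), (244, 59, 90, 36), (245, 61, 88, 32), (246, 60, 85, 43), (247, 52, 75, 70), (248, 58, 76, 98), (249, 60, 75, 112), (250, 62, 73, 116), (251, 64, 72, 112), (252, 63, 68, 116), (253, 61, 63, 113), (254, 62, 60, 114), (255, 62, 57, 112)]
249 [(236, 71, 126, 33), (237, 71, 123, 34), (238, 72, 120, 40), (239, 71, 117, 38), (240, 71, 114, 40), (241, 73, 112, 41), (242, 51, 90, 40), (243, 55, 91, 35), (244, 58, 90, 33), (245, 58, 87, 35), (246, 61, 86, 51), (247, 51, 75, 84), (248, 55, 75, 105), (249, 59, 76, 113), (250, 61, 74, 112), (251, 61, 70, 116), (252, 62, 68, 113), (253, 60, 63, 111), (254, 59, 59, 113), (255, 60, 56, 110)]
```

Gap ≈ 8–9 mm (nose bottom about z 0.084, brass top about 0.075), so landing should come at −95° to −108°. I'll go down to −86° and measure again.

move_arm(
  commands=[
    [[0, -0.02, 0.07, 0, 1], [0, -0.03, 0.13, 0, 1], [0, -0.05, 0.19, 0, 1], [0, -0.07, 0.26, 0, 1], [0, -0.08, 0.32, 0, 1], [0, -0.1, 0.38, 0, 1], [0, -0.11, 0.45, 0, 1], [0, -0.13, 0.51, 0, 1], [0, -0.14, 0.57, 0, 1], [0, -0.15, 0.64, 0, 1], [0, -0.16, 0.7, 0, 1], [0, -0.18, 0.77, 0, 1]],
  ],
)

```text
time_s: 24.95
ee_pos: [0.443, 0.0865, 0.2087]
tcp_rot: [1.0, -0.001, 0.0, 0.0]
contact_force: [5.6, -1.4, -6.4]
gripper_width: 0.0224
```

move_arm(
  commands=[
    [[0, -0.01, 0.06, 0, 1], [0, -0.02, 0.13, 0, 1], [0, -0.03, 0.19, 0, 1], [0, -0.04, 0.26, 0, 1], [0, -0.05, 0.32, 0, 1], [0, -0.05, 0.39, 0, 1], [0, -0.06, 0.45, 0, 1], [0, -0.07, 0.52, 0, 1], [0, -0.08, 0.58, 0, 1], [0, -0.08, 0.65, 0, 1], [0, -0.09, 0.71, 0, 1], [0, -0.09, 0.78, 0, 1]],
  ],
)

```text
time_s: 26.45
ee_pos: [0.443, 0.0874, 0.2009]
tcp_rot: [1.0, -0.001, 0.0, 0.0]
contact_force: [4.9, -0.6, -7.4]
gripper_width: 0.0223
```

```bash
python3 gap.py; python3 arc.py .013 .1953 .0878 .2005 -86 -92 12; python3 arc.py .013 .1953 .088 .1927 -92 -116 24
```

```text
245 [(236, 75, 127, 32), (237, 74, 124, 34), (238, 75, 121, 30), (239, 75, 118, 36), (240, 75, 116, 41), (241, 76, 113, 44), (242, 74, 109, 39), (243, 74, 106, 34), (244, 57, 87, 33), (245, 60, 87, 30), (246, 61, 84, 31), (247, 62, 82, 40), (248, 63, 80, 73), (249, 62, 76, 102), (250, 63, 73, 111), (251, 64, 71, 113), (252, 65, 69, 112), (253, 62, 63, 110), (254, 61, 59, 116), (255, 61, 55, 115)]
247 [(236, 72, 126, 36), (237, 72, 123, 36), (238, 73, 120, 41), (239, 73, 118, 36), (240, 75, 116, 41), (241, 73, 112, 33), (242, 74, 109, 42), (243, 55, 90, 37), (244, 56, 87, 31), (245, 59, 87, 35), (246, 61, 85, 32), (247, 60, 82, 41), (248, 61, 79, 66), (249, 60, 75, 99), (250, 63, 74, 111), (251, 64, 72, 113), (252, 64, 69, 114), (253, 62, 64, 111), (254, 62, 60, 110), (255, 61, 56, 112)]
249 [(236, 70, 126, 40), (237, 71, 123, 34), (238, 70, 119, 36), (239, 70, 117, 41), (240, 72, 115, 45), (241, 72, 112, 37), (242, 72, 108, 40), (243, 51, 88, 36), (244, 55, 87, 33), (245, 58, 87, 34), (246, 58, 84, 35), (247, 58, 80, 45), (248, 55, 75, 78), (249, 59, 75, 106), (250, 61, 74, 112), (25
[... 269 characters left out ...]
 -0.02, 0.52, 0, 1], [0, -0.02, 0.59, 0, 1], [0, -0.02, 0.65, 0, 1], [0, -0.02, 0.72, 0, 1], [0, -0.02, 0.78, 0, 1]] end 0.088 0.1927
[[0, 0.01, 0.13, 0, 1], [0, 0.02, 0.26, 0, 1], [0, 0.03, 0.39, 0, 1], [0, 0.04, 0.52, 0, 1], [0, 0.06, 0.65, 0, 1], [0, 0.07, 0.78, 0, 1], [0, 0.09, 0.91, 0, 1], [0, 0.11, 1.04, 0, 1], [0, 0.14, 1.17, 0, 1], [0, 0.16, 1.3, 0, 1], [0, 0.19, 1.43, 0, 1], [0, 0.22, 1.55, 0, 1], [0, 0.26, 1.68, 0, 1], [0, 0.29, 1.81, 0, 1], [0, 0.33, 1.93, 0, 1], [0, 0.37, 2.06, 0, 1], [0, 0.41, 2.18, 0, 1], [0, 0.45, 2.31, 0, 1], [0, 0.5, 2.43, 0, 1], [0, 0.55, 2.55, 0, 1], [0, 0.6, 2.67, 0, 1], [0, 0.65, 2.79, 0, 1], [0, 0.7, 2.91, 0, 1], [0, 0.76, 3.03, 0, 1]] end 0.0804 0.1624
```

Gap now ≈ 4–5 mm, roughly 17–20 mm of sleeve travel.

move_arm(
  commands=[
    [[0, -0.01, 0.06, 0, 1], [0, -0.01, 0.13, 0, 1], [0, -0.01, 0.19, 0, 1], [0, -0.02, 0.26, 0, 1], [0, -0.02, 0.32, 0, 1], [0, -0.02, 0.39, 0, 1], [0, -0.02, 0.45, 0, 1], [0, -0.02, 0.52, 0, 1], [0, -0.02, 0.59, 0, 1], [0, -0.02, 0.65, 0, 1], [0, -0.02, 0.72, 0, 1], [0, -0.02, 0.78, 0, 1]],
  ],
)

```text
time_s: 28.15
ee_pos: [0.443, 0.0875, 0.1931]
tcp_rot: [1.0, -0.001, 0.0, 0.0]
contact_force: [4.2, -1.4, -6.0]
gripper_width: 0.0226
```

```bash
python3 gap.py | tail -2
```

```text
247 [(236, 73, 127, 33), (237, 73, 124, 36), (238, 72, 120, 33), (239, 72, 117, 37), (240, 73, 115, 42), (241, 74, 112, 37), (242, 75, 110, 40), (243, 73, 106, 40), (244, 55, 87, 35), (245, 56, 84, 35), (246, 61, 85, 35), (247, 62, 83, 35), (248, 60, 78, 46), (249, 61, 76, 82), (250, 64, 75, 107), (251, 64, 72, 114), (252, 64, 69, 112), (253, 61, 63, 113), (254, 61, 60, 113), (255, 61, 56, 113)]
249 [(236, 70, 125, 37), (237, 70, 122, 38), (238, 70, 119, 40), (239, 71, 117, 38), (240, 73, 116, 38), (241, 73, 112, 33), (242, 71, 108, 44), (243, 71, 105, 38), (244, 52, 85, 34), (245, 56, 85, 35), (246, 59, 85, 31), (247, 58, 81, 35), (248, 59, 78, 60), (249, 58, 74, 92), (250, 61, 74, 110), (251, 63, 72, 114), (252, 62, 68, 114), (253, 57, 61, 111), (254, 59, 59, 112), (255, 59, 56, 111)]
```

move_arm(
  commands=[
    [[0, 0, 0.07, 0, 1], [0, 0, 0.13, 0, 1], [0, 0.01, 0.2, 0, 1], [0, 0.02, 0.26, 0, 1], [0, 0.02, 0.26, 0, 1]],
  ],
)

```text
time_s: 28.98
ee_pos: [0.4429, 0.0874, 0.1904]
tcp_rot: [1.0, -0.001, -0.0, 0.0]
contact_force: [4.6, -2.0, -7.9]
gripper_width: 0.0223
```

move_arm(
  commands=[
    [[0, 0, 0.07, 0, 1], [0, 0.01, 0.13, 0, 1], [0, 0.01, 0.2, 0, 1], [0, 0.02, 0.26, 0, 1], [0, 0.02, 0.26, 0, 1]],
  ],
)

```text
time_s: 29.6
ee_pos: [0.443, 0.0872, 0.188]
tcp_rot: [1.0, -0.001, 0.0, 0.0]
contact_force: [4.9, -1.7, -5.4]
gripper_width: 0.0223
```

move_arm(
  commands=[
    [[0, 0.01, 0.07, 0, 1], [0, 0.01, 0.13, 0, 1], [0, 0.02, 0.2, 0, 1], [0, 0.02, 0.2, 0, 1]],
  ],
)

```text
time_s: 30.1
ee_pos: [0.4432, 0.0873, 0.1867]
tcp_rot: [1.0, -0.001, 0.001, -0.0]
contact_force: [1.7, -2.8, 5.4]
gripper_width: 0.0219
```

Landed: the vertical force flipped from −6 to +5 N and the motion stopped. I'll relax the slight press, then open.

move_arm(
  commands=[
    [[0, 0, -0.08, 0, 1], [0, 0, -0.08, 0, 1]],
  ],
)

```text
time_s: 30.35
ee_pos: [0.4431, 0.0873, 0.187]
tcp_rot: [1.0, -0.001, 0.0, -0.0]
contact_force: [2.5, -3.0, 3.7]
gripper_width: 0.0221
```

```bash
python3 gap.py | tail -1
```

```text
249 [(236, 71, 126, 36), (237, 71, 123, 36), (238, 71, 120, 33), (239, 71, 117, 38), (240, 70, 113, 40), (241, 71, 111, 36), (242, 71, 108, 41), (243, 72, 106, 37), (244, 51, 84, 38), (245, 54, 83, 33), (246, 57, 83, 32), (247, 58, 80, 33), (248, 59, 78, 43), (249, 59, 76, 73), (250, 61, 73, 103), (251, 61, 71, 110), (252, 61, 67, 112), (253, 59, 62, 111), (254, 57, 57, 112), (255, 60, 56, 112)]
```

move_arm(
  commands=[
    [[0, 0, -0.05, 0, 1], [0, 0, -0.05, 0, 1]],
  ],
)

```text
time_s: 30.8
ee_pos: [0.4431, 0.0872, 0.1871]
tcp_rot: [1.0, -0.001, 0.0, -0.0]
contact_force: [3.1, -2.7, 2.9]
gripper_width: 0.0223
```

```bash
python3 - <<'E'
from h import *
im=np.mean([capture("side")[0].astype(float) for _ in range(6)],0).astype(np.uint8)
a=cv2.resize(im[215:275,215:275],(400,400),interpolation=cv2.INTER_CUBIC)
b=cv2.resize(im[150:210,240:300],(400,400),interpolation=cv2.INTER_CUBIC)
cv2.imwrite("pics/s7.png",np.hstack([a,b]))
E
```

```text
(no output)
```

View pics/s7.png

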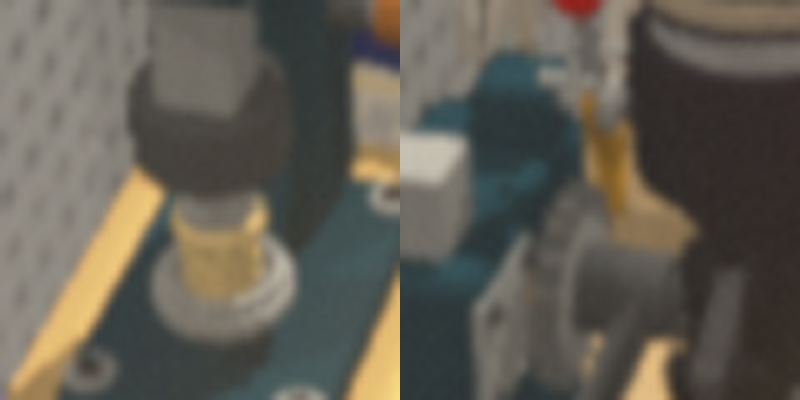

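Picture 10: the nose sits on the brass within its top outline (220,215), and the pawl (610,170) is clear of the wheel. Release in place and look whether anything moves before withdrawing.

move_arm(
  commands=[
    [[0, 0, -0.02, 0, 0.5], [0, 0, -0.02, 0, 0], [0, 0, -0.02, 0, -0.5], [0, 0, -0.02, 0, -1], [0, 0, -0.02, 0, -1], [0, 0, -0.02, 0, -1], [0, 0, -0.02, 0, -1]],
  ],
)

```text
time_s: 31.98
ee_pos: [0.4428, 0.0873, 0.1873]
tcp_rot: [1.0, -0.001, -0.0, -0.0]
contact_force: [0.3, -0.1, 0.1]
gripper_width: 0.0858
```

```bash
python3 gap.py | tail -1; python3 ball.py
```

```text
249 [(236, 72, 127, 30), (237, 71, 123, 36), (238, 73, 121, 33), (239, 72, 117, 37), (240, 72, 115, 40), (241, 72, 111, 40), (242, 70, 107, 41), (243, 72, 106, 36), (244, 51, 84, 36), (245, 55, 84, 33), (246, 57, 83, 29), (247, 59, 81, 34), (248, 59, 79, 47), (249, 59, 75, 81), (250, 60, 73, 102), (251, 61, 70, 111), (252, 62, 68, 114), (253, 60, 63, 112), (254, 59, 59, 111), (255, 59, 56, 113)]
[0.4428 0.0873 0.1873] [ 0.5  0.9 -1.5] 32.175
side 52 [ 0.524 -0.001  0.321]
 sleeve 198 [0.4387 0.0962 0.2132]
top 97 [ 0.527 -0.008  0.324]
 sleeve 0
```

Nothing moved on release. Withdrawing upwards.

move_arm(
  commands=[
    [[0, 0, -1, 0, -1], [0, 0, -3, 0, -1], [0, 0, -6, 0, -1], [0, 0, -10, 0, -1], [0, 0, -14, 0, -1], [0, 0, -18, 0, -1], [0, 0, -21, 0, -1], [0, 0, -21, 0, -1], [0, 0, -21, 0, -1]],
  ],
)

```text
time_s: 33.4
ee_pos: [0.4422, 0.0871, 0.3968]
tcp_rot: [1.0, -0.001, -0.001, 0.0]
contact_force: [0.4, -1.0, 0.6]
gripper_width: 0.0853
```

```bash
python3 gap.py | tail -1; python3 ball.py; python3 - <<'E'
import cv2,numpy as np
a=cv2.resize(cv2.imread("pics/last_side.png")[125:325,180:350],(400,470),interpolation=cv2.INTER_CUBIC)
b=cv2.resize(cv2.imread("pics/last_top.png")[130:280,185:355],(400,353),interpolation=cv2.INTER_CUBIC)
o=np.zeros((470,800,3),np.uint8);o[:,:400]=a;o[:353,400:]=b;cv2.imwrite("pics/fin.png",o)
E
```

```text
249 [(236, 71, 126, 38), (237, 71, 123, 34), (238, 72, 120, 37), (239, 71, 117, 37), (240, 71, 114, 41), (241, 71, 111, 41), (242, 71, 108, 42), (243, 72, 105, 34), (244, 52, 85, 34), (245, 55, 84, 34), (246, 57, 83, 35), (247, 59, 81, 34), (248, 58, 78, 50), (249, 60, 76, 82), (250, 62, 75, 107), (251, 60, 70, 112), (252, 62, 68, 114), (253, 59, 63, 113), (254, 60, 60, 112), (255, 59, 56, 113)]
[0.4424 0.0871 0.3963] [-0.1 -0.3 -0.1] 33.6
side 51 [ 0.524 -0.001  0.32 ]
 sleeve 372 [0.4463 0.0961 0.2133]
top 97 [ 0.527 -0.008  0.324]
 sleeve 0
```

View pics/fin.png

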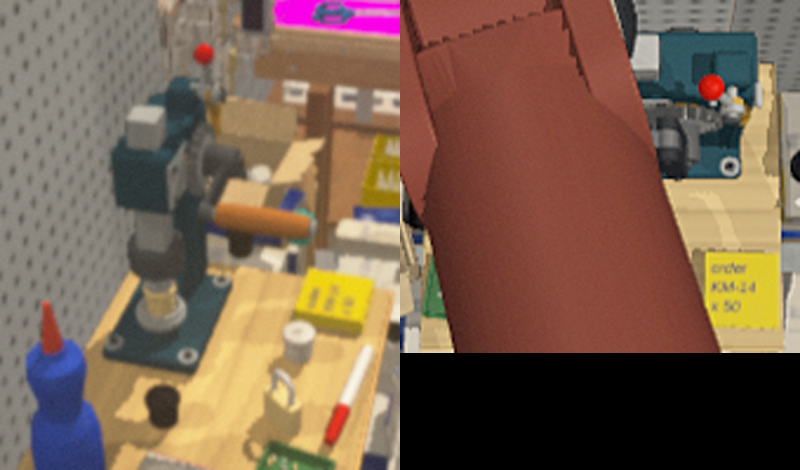

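Picture 11: the ram is on the brass (160,290), the sleeve hangs at the front (262,220), the lever is forward, the bystanders are in place, and the robot is clear.

```bash
python3 -c "
from workcell import *
print(sign_off())"
```

```text
the job is handed in; nothing more can be done
None
```

The ram is down and resting on the brass lock cylinder, with the crank released and the robot clear. I handed the job in at about 34 s of the 72 s allowed; no verdict came back.

- **Lever and pawl:** I pushed the lever to its forward stop. The ball moved 37 mm and then would go no further. Turning the crank about 9 mm in the raising direction freed the pawl.
- **Lowering:** I let the crank back slowly, up and over to the front, through about 3.5 rad. The load on the sleeve stayed at about 6–7 N.
- **Landing:** The vertical force changed from −5 N to +5 N within the last 2 mm step, and the sleeve stopped. I eased off to about 3 N and opened the fingers. I estimate the brief overshoot pressed the brass with about 20 N.

**Last checks:** after release the nose and sleeve had not moved, within what the camera can resolve, and the pawl lever was still forward. The bystanders I could see were in place. The arm hid part of the top view, and the key carton could not be checked in the last picture.

The camera depth was too coarse to confirm contact on its own: it leaves 1–2 mm unsettled between nose and brass. That the ram has landed therefore rests on the force change and on nothing moving at release.

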